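# Slide rack off its drip hook into the tray by the microscope

### The job

The slides in the rack with the blue grip have dripped dry. Lift that rack up and off its hook and set it down, without dropping it, so that it stands upright and flat on the floor of the grey tray; let go of it there. Leave the rack with the yellow grip hanging as it is.

Things in the scene. Friction and masses are not known exactly. Their poses are not given: they have to be found in the camera images.
- blue_rack_grip (a point): Centre of the blue grip (upright block, 16 mm in rack x, 24 in rack y, 50 high) of the loose slide rack to move; z up, y along its crossbar. Steel crossbar (80 x 8 x 6 mm) lies on the hook, underside 42 mm below this point. Two uprights at its ends carry a white basket of slides, 84 (x) x 80 (y) x 32 mm, underside 160 mm below this point. 130-230 g. Hangs still, at about the hook's yaw.
- stand_a_hook (a point): Hook of the blue rack, fixed: point on top of its arm where the crossbar rests, 197 mm up. Arm: steel strip 16 x 5 mm along x, from a post 60 mm behind (+x; no higher than the arm) to an upturned lip 16-20 mm in front (-x, roughly to the robot), 12 mm high. Raise the crossbar over the lip (12 mm; free up to 75 mm, then the basket meets the arm), then draw it off along -x.
- yellow_rack_grip (a point): Centre of the yellow grip of a second loose slide rack, alike in all but colour, hanging on a like hook of its own at least 180 mm to the side of the first. To be left alone.
- tray_floor (a point): Centre of the floor (upper face, 5 mm above the table) of the fixed shallow square grey tray, nearer to the robot than the hooks. x and y along its sides, z up. 150 mm square inside, 160 outside, rim 11 mm above the floor. The basket fits at any yaw when centred. When the rack stands here its grip centre is 160 mm above this point.

How it is judged:
By the outcome, as a careful person would: the job done as asked, in the order asked, and still so for the second after the job is handed in, with the robot touching nothing.
It also fails if it takes over 38 s, if anything falls off the work surface, if the arm or the gripper's body presses on something with over 40 N, if the wrist force passes 120 N, or if a joint passes its speed limit or range.

### The arm

A 7-joint arm with a two-finger parallel gripper is mounted at the origin on the work surface. World frame = base frame: x ahead of the robot, y to its left, z up, the work surface at z = 0. Lengths are in m, angles in degrees, forces in N, time in s.
With the tool pointing down it reaches from about 0.425 to 0.95 m from the base axis. Payload 4.7 kg.
Tool frame: the origin (TCP) lies between the finger pads; the fingertips stand 22 mm ahead of it and the grasp point (between the pads) lies 3 mm ahead of it; y points along the fingers, z is the direction in which the jaws open and shut, and the axes are right-handed (so a half turn about y gives the same grasp; the last joint's range is limited). The gripper opens to 85 mm and grips with 20 to 120 N. Pads are 22 mm wide; open, the fingers measure 114 mm over their backs; the gripper's body (76 mm by 85 mm) begins 54 mm behind the grasp point. The pads swing forward as they close: fully open they stand 13 mm farther back than shut.
Start: joints at [-75.682, 26.849, -2.785, 87.806, 1.381, 65.374, -4.715], TCP at [0.186, 0.649, 0.253] pointing down, gripper open.
Joint ranges: [-148.3, 148.3], [-19.14, 114.17], [-79.39, 73.82], [5.75, 140.21], [-59.74, 239.74], [12.07, 113.84], [-152.46, 152.46]. Speed limits (degrees/s): [147.25, 147.25, 180, 180, 180, 180, 180].

### API

Orientations are given as a 3x3 rotation matrix whose columns are the frame's x, y, z axes.
In Python, from workcell import monitor, cams, r gives the robot as it stands.
- The arm moves only by the tool carry_out, never from a script. Its argument "series" is a list of rows, each an object of numbers: "dx", "dy", "dz": the shift along the tool's x, y, z each as a share of 2 cm, from -1 to 1; "ax", "ay", "az": the turn, a rotation vector about the tool's x, y, z each as a share of 0.12 rad, from -1 to 1; "fingers": the opening, from 0 (shut) to 1 (fully open). In form: [{"dx": .., "dy": .., "dz": .., "ax": .., "ay": .., "az": .., "fingers": ..}, ...]. A call has 1 to 12 rows; each row shifts and turns the commanded pose from where the row before left it, along the tool's axes as they then stand; what a row does not reach is not made up. A row lasts 1/12 s, in which the tool goes at most 41.7 mm and 7.16 degrees, less where a joint would pass 70% of its speed; a pose out of reach is approached as far as the arm can. A call with a number of a shift or a turn outside -1 to 1 is refused whole. A call with a gripper value outside its range is refused whole. The fingers move at their own pace and stop on an object; "grip_force" is the grip in N (left out, the last holds). Time passes only in rows, so rows that do not move let the fingers close. It gives the time, the measured TCP pose, the force and the opening at its end, in the units of the state.
- monitor.read_state(): the state, without advancing time (a new reading comes with each control period).
- cams.read_camera(name): name is "scene" or "top" or "wrist"; returns a dict with "image" (400x640x3 uint8, red, green, blue), "depth" (400x640 float32, m along the optical axis (not along the pixel's ray), 0 where there is no reading), "mtx" (3x3 intrinsics, pixels), "extrinsics" (4x4, takes a point from camera to world coordinates). Camera axes: x right, y down, z forward; pixel columns grow to the right and rows downward; lengths in m; the calibration is good to about 2 mm. The wrist camera is an equidistant fisheye: a pixel r from the principal point sees the ray r / f radians off the axis. A picture is of the moment at which its call begins.
- r.sign_off(): hands the job in, once; it reports no verdict.
The state is a dict: "clock": time; "joints": joint angles; "qd": joint speeds; "effort": joint torques, N m; "tool_pos": TCP position; "tcp_rot": TCP orientation; "ft_force": force on the tool from outside, world axes, zero at the start; "torque": the same for the moment, N m; "width": opening from 0.0 (shut) to 1.0 (fully open).
Only numpy, scipy, OpenCV 4.12 (cv2) and the standard library are available. Lean on these libraries where they do the work, as an engineer would, in place of code of your own. Each camera call takes 0.05 s, during which the arm holds its last target.

## Working session

There is one attempt and no reset: what is moved stays moved. The work goes in short steps, Python scripts to look and compute and a tool call to move; the robot and the scene stay as the last step left them, time stands still between calls to the robot, and variables do not carry over. Pictures are saved under pics/ and viewed, and the job is handed in when it is done.

Besides the shell and the picture viewer there is one more tool, called after "Request:" as name(argument=value, ...), one argument or row to a line, values as JSON. carry_out: Moves the arm, as the interface text tells. Shift numbers are shares of 2 cm and turn numbers shares of 0.12 rad, none past 1 either way. Its arguments: {"type":"object","properties":{"series":{"type":"array","items":{"type":"object","properties":{"dx":{"type":"number"},"dy":{"type":"number"},"dz":{"type":"number"},"ax":{"type":"number"},"ay":{"type":"number"},"az":{"type":"number"},"fingers":{"type":"number"}}}},"grip_force":{"type":"number"}},"required":["series"]}

```bash
mkdir -p pics; ls; python3 - <<'E'
from workcell import monitor, cams, r
import cv2
s=monitor.read_state(); print({k:s[k] for k in('clock','tool_pos','tcp_rot','ft_force','width')})
for n in("scene","top"):
    c=cams.read_camera(n); cv2.imwrite(f"pics/{n}0.png",c["image"][:,:,::-1]); print(n,c["mtx"],c["extrinsics"])
E
```

```text
pics
{'clock': 0.0, 'tool_pos': array([0.18560335, 0.64842231, 0.25225929]), 'tcp_rot': array([[ 9.61387720e-01, -4.69404438e-04,  2.75197078e-01],
       [-2.75197470e-01, -1.89040900e-03,  9.61385864e-01],
       [ 6.89562429e-05, -9.99998103e-01, -1.94659492e-03]]), 'ft_force': array([-1.19336563, -0.04342556,  0.17021052]), 'width': 1.0019287716649596}
scene [[376.89618535   0.         319.174488  ]
 [  0.         376.89618535 195.72356389]
 [  0.           0.           1.        ]] [[ 0.15306066  0.73735766 -0.65793322  1.09436824]
 [ 0.98819081 -0.10937543  0.1073123  -0.09212192]
 [ 0.00716582 -0.66658886 -0.74539114  0.76773076]
 [ 0.          0.          0.          1.        ]]
top [[494.06742567   0.         322.89191681]
 [  0.         494.06742567 196.05932815]
 [  0.           0.           1.        ]] [[ 1.91739236e-02 -9.83117806e-01  1.81966318e-01  3.76541158e-01]
 [-9.99777598e-01 -2.04515022e-02 -5.14697855e-03  4.00958979e-04]
 [ 8.78157080e-03 -1.81827160e-01 -9.83291294e-01  1.21367530e+00]
 [ 0.00000000e+00  0.00000000e+00  0.00000000e+00  1.00000000e+00]]
```

View pics/scene0.png

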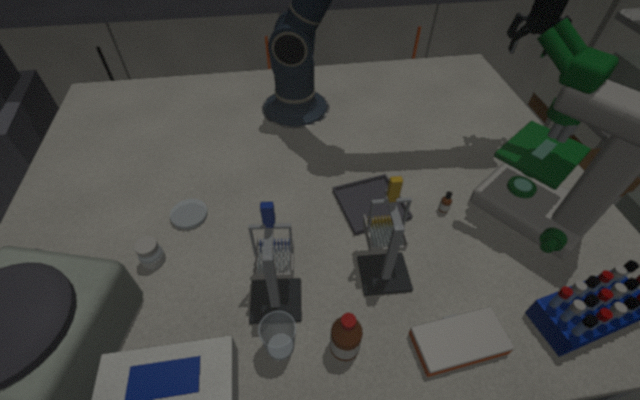

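View pics/top0.png

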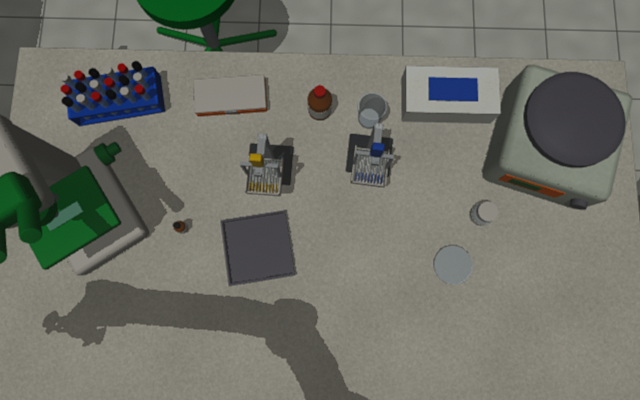

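The scene view shows the blue grip at (267,214), the yellow grip at (395,188) and the tray at (368,203). In the top view, blue is at (377,149), yellow at (256,159) and the tray at (258,248). A glass stands behind the blue stand at (372,110).

```bash
cat > h.py <<'E'
import numpy as np, cv2
from workcell import monitor, cams, r
def pts(c,mask=None):
    d=c["depth"]; K=c["mtx"]; v,u=np.nonzero((d>0)&(mask if mask is not None else True))
    z=d[v,u]; p=np.c_[(u-K[0,2])/K[0,0]*z,(v-K[1,2])/K[1,1]*z,z]
    E=c["extrinsics"]; return p@E[:3,:3].T+E[:3,3],u,v
def ray(c,u,v,h):
    K=c["mtx"];E=c["extrinsics"]; d=E[:3,:3]@np.array([(u-K[0,2])/K[0,0],(v-K[1,2])/K[1,1],1]); o=E[:3,3]
    return o+d*(h-o[2])/d[2]
E
python3 - <<'E'
from h import *
for n in("top","scene"):
    c=cams.read_camera(n); P,u,v=pts(c); im=c["image"]; hsv=cv2.cvtColor(im,cv2.COLOR_RGB2HSV)[v,u]
    for nm,lo,hi in(("blue",105,130),("yel",18,32)):
        m=(hsv[:,0]>=lo)&(hsv[:,0]<=hi)&(hsv[:,1]>130)&(P[:,2]>0.2)&(P[:,2]<0.3)&(abs(P[:,1])<.35)&(P[:,0]>.4)&(P[:,0]<.75)
        Q=P[m]; print(n,nm,m.sum(),Q.min(0).round(4),Q.max(0).round(4),np.median(Q,0).round(4))
        t=Q[Q[:,2]>Q[:,2].max()-.006]; print("  top face",len(t),t.mean(0).round(4), t.min(0).round(4),t.max(0).round(4)); 
        w=m&(P[:,2]>.2); print("  px",u[w].min(),u[w].max(),v[w].min(),v[w].max())
        if n=="top": print(cv2.minAreaRect(np.c_[t[:,0],t[:,1]].astype(np.float32)*1000))
    # tray
    if n=="top":
        g=cv2.cvtColor(im,cv2.COLOR_RGB2GRAY)
        roi=np.zeros_like(g); roi[200:300,205:312]=1
        m=((g<105)&(roi>0)).astype(np.uint8); m=cv2.morphologyEx(m,cv2.MORPH_OPEN,np.ones((5,5)))
        cs,_=cv2.findContours(m,0,1); k=max(cs,key=cv2.contourArea); R=cv2.minAreaRect(k); print(R)
        b=cv2.boxPoints(R); W=np.array([ray(c,*q,.016) for q in b]); print(W.round(4),W.mean(0))
    # tall things between
    m=(P[:,2]>.18)&(P[:,0]>.4)&(P[:,0]<.8)&(abs(P[:,1])<.3)
    cv2.imwrite(f"pics/{n}_zoom.png",cv2.resize(im[100:300,200:460] if n=="top" else im[150:330,220:440],None,fx=3,fy=3,interpolation=2)[:600,:800,::-1])
E
```

```text
top blue 140 [ 0.6458 -0.1229  0.2222] [ 0.6643 -0.1     0.2684] [ 0.6501 -0.111   0.2627]
  top face 76 [ 0.655  -0.1115  0.2642] [ 0.6476 -0.1226  0.2624] [ 0.6625 -0.1005  0.2684]
  px 371 383 143 155
((655.0465698242188, -111.5475845336914), (22.035259246826172, 14.890661239624023), 89.82244873046875)
top yel 148 [0.6189 0.1202 0.2007] [0.6496 0.1418 0.27  ] [0.624  0.1294 0.2614]
  top face 35 [0.6273 0.1313 0.2655] [0.6216 0.1215 0.264 ] [0.6341 0.1415 0.27  ]
  px 250 263 154 166
((627.8505249023438, 131.4494171142578), (12.486701965332031, 19.945669174194336), 0.6146103739738464)
((257.5121765136719, 247.5770263671875), (66.59602355957031, 69.66328430175781), 81.02737426757812)
[[0.5332 0.249  0.016 ]
 [0.5634 0.0822 0.016 ]
 [0.4047 0.0521 0.016 ]
 [0.376  0.2152 0.016 ]] [0.46933309 0.14960223 0.016     ]
scene blue 103 [ 0.6533 -0.1241  0.2093] [ 0.6662 -0.1047  0.2687] [ 0.663  -0.1152  0.2647]
  top face 66 [ 0.6602 -0.1147  0.2656] [ 0.6533 -0.1241  0.263 ] [ 0.6659 -0.1047  0.2687]
  px 261 272 203 226
scene yel 254 [0.6253 0.1172 0.2059] [0.6381 0.138  0.2679] [0.636  0.1267 0.2486]
  top face 68 [0.6322 0.1275 0.2654] [0.6253 0.1182 0.262 ] [0.638  0.138  0.2679]
  px 388 401 177 201
```

```bash
ls pics
```

```text
scene0.png
scene_zoom.png
top0.png
top_zoom.png
```

View pics/top_zoom.png

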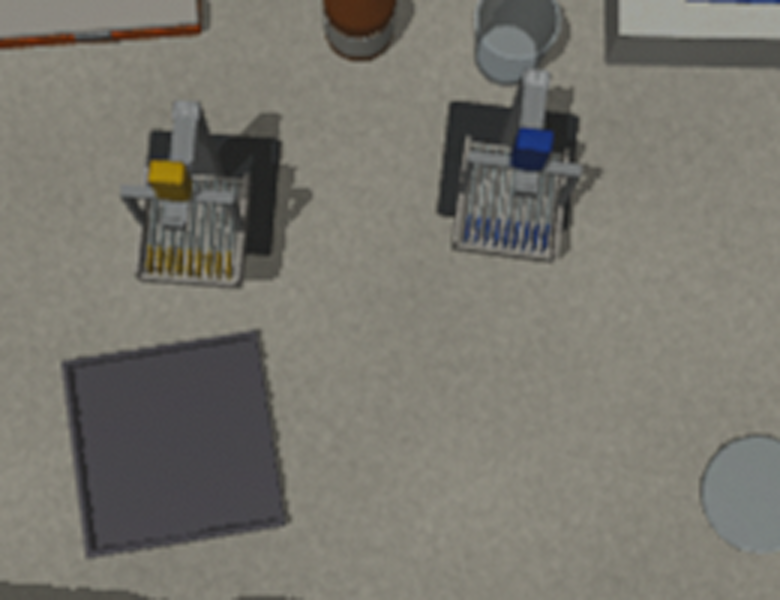

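View pics/scene_zoom.png

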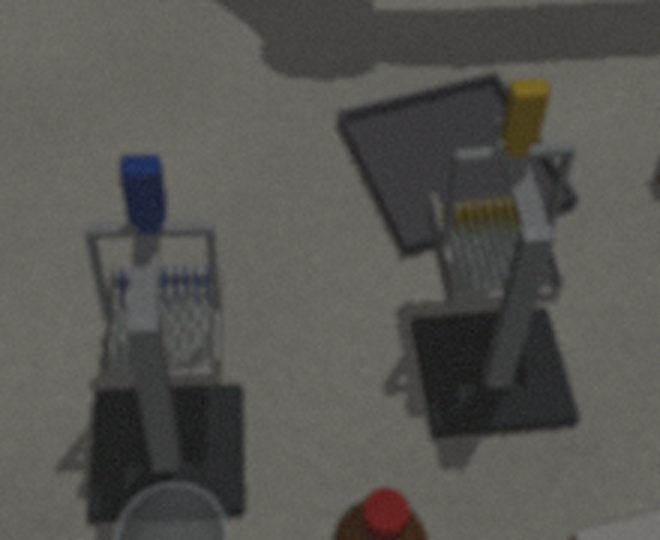

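```bash
python3 - <<'E'
from h import *
A=[]
for n in("top","scene"):
    c=cams.read_camera(n); P,u,v=pts(c); A.append(P)
    if n=="top":
        for nm,cx,cy in(("blue",.655,-.113),("yel",.629,.130)):
            m=(P[:,2]>.192)&(P[:,2]<.212)&(abs(P[:,0]-cx)<.03)&(abs(P[:,1]-cy)<.05)
            Q=P[m]; print(nm,m.sum(),cv2.fitLine(Q[:,:2].astype(np.float32),cv2.DIST_HUBER,0,.001,.001).ravel(),Q.min(0),Q.max(0))
        # crossbar ends by eye in zoom -> full px
        for e in((470,158),(582,172),(123,191),(238,197),(134,284),(241,289)): print(e,ray(c,200+e[0]/3,100+e[1]/3,.203)[:2].round(4))
        for e in((452,250),(553,262),(140,282),(241,287)): print('basket',e,ray(c,200+e[0]/3,100+e[1]/3,.111)[:2].round(4))
        print("tray", [ray(c,200+e[0]/3,100+e[1]/3,.016)[:2].round(4) for e in((64,362),(260,332),(289,522),(88,557))])
P=np.vstack(A)
P=P[(P[:,2]>.08)&(P[:,2]<1)]
print("max heights, rows x(0.2..0.9 step .05), cols y .8..-.3")
for x in np.arange(.0,.9,.05):
    print("%.2f"%x,[ "%3d"%(1000*Q[:,2].max()) if len(Q:=P[(P[:,0]>=x)&(P[:,0]<x+.05)&(P[:,1]>=y)&(P[:,1]<y+.05)])>2 else " . " for y in np.arange(.8,-.31,-.05)])
E
```

```text
blue 200 [ 0.12077999  0.9926793   0.65416026 -0.10037187] [ 0.63244227 -0.15162298  0.19297898] [ 0.68484138 -0.07167568  0.21165516]
yel 223 [0.0244769  0.99970037 0.6259443  0.13186802] [0.60296913 0.09271634 0.19203023] [0.65809678 0.17133177 0.21127288]
(470, 158) [ 0.6584 -0.0746]
(582, 172) [ 0.6499 -0.1536]
(123, 191) [0.6292 0.1686]
(238, 197) [0.6266 0.0879]
(134, 284) [0.5631 0.1577]
(241, 289) [0.5612 0.0835]
basket (452, 250) [ 0.6114 -0.0682]
basket (553, 262) [ 0.6037 -0.145 ]
basket (140, 282) [0.5818 0.1676]
basket (241, 287) [0.5795 0.0912]
tray [array([0.532 , 0.2406]), array([0.5599, 0.0822]), array([0.4071, 0.0541]), array([0.3766, 0.2127])]
max heights, rows x(0.2..0.9 step .05), cols y .8..-.3
0.00 [' . ', ' . ', ' . ', ' . ', ' . ', ' . ', ' . ', ' . ', ' . ', ' . ', ' . ', ' . ', ' . ', ' . ', ' . ', '336', '369', '353', '291', ' . ', ' . ', ' . ', ' . ']
0.05 [' . ', ' . ', ' . ', ' . ', ' . ', ' . ', ' . ', ' . ', ' . ', ' . ', ' . ', ' . ', ' . ', ' . ', '370', '380', '378', '316', '286', ' . ', ' . ', ' . ', ' . ']
0.10 [' . ', ' . ', ' . ', ' . ', ' . ',
[... 1931 characters left out ...]
55', '268', '206', ' . ', ' . ']
0.70 [' . ', ' . ', ' . ', ' . ', ' . ', ' . ', ' 80', ' . ', ' . ', ' . ', ' . ', ' . ', ' . ', ' . ', '161', ' . ', ' . ', ' . ', '112', '201', ' . ', ' . ', ' . ']
0.75 [' . ', ' . ', ' . ', ' . ', '120', '120', '120', ' . ', ' . ', ' . ', ' . ', ' . ', ' . ', ' . ', ' . ', ' . ', ' 88', ' . ', ' 93', ' 95', ' 94', ' . ', ' . ']
0.80 [' . ', ' . ', ' . ', ' . ', '121', '122', '123', '122', '120', ' . ', ' . ', ' . ', ' . ', ' . ', ' . ', ' . ', '135', '135', ' 93', ' 95', ' 93', ' 80', ' 82']
0.85 [' . ', ' . ', ' . ', ' . ', '121', '120', '123', '121', '122', ' . ', ' . ', ' . ', ' . ', ' . ', ' . ', ' . ', ' 96', ' 95', ' . ', ' . ', ' . ', ' 81', ' 83']
```

Request:
carry_out(
  series=[
    {"dz":-0.5,"dy":-0.7,"fingers":1},
    {"dz":-1,"dy":-0.7},
    {"dz":-1,"dy":-0.7},
    {"dz":-1,"dy":-0.7},
    {"dz":-1,"dy":-0.7},
    {"dz":-1,"dy":-0.7},
    {"dz":-1,"dy":-0.7},
    {"dz":-1,"dy":-0.7},
    {"dz":-1,"dy":-0.7},
    {"dz":-1,"dy":-0.7},
    {"dz":-0.8,"dy":-0.7},
  ],
)

```text
$.series[0]: bad value
```

Request:
carry_out(
  series=[
    {"dx":0,"dy":-0.7,"dz":-0.5,"ax":0,"ay":0,"az":0,"fingers":1},
    {"dx":0,"dy":-0.7,"dz":-1,"ax":0,"ay":0,"az":0,"fingers":1},
    {"dx":0,"dy":-0.7,"dz":-1,"ax":0,"ay":0,"az":0,"fingers":1},
    {"dx":0,"dy":-0.7,"dz":-1,"ax":0,"ay":0,"az":0,"fingers":1},
    {"dx":0,"dy":-0.7,"dz":-1,"ax":0,"ay":0,"az":0,"fingers":1},
    {"dx":0,"dy":-0.7,"dz":-1,"ax":0,"ay":0,"az":0,"fingers":1},
    {"dx":0,"dy":-0.7,"dz":-1,"ax":0,"ay":0,"az":0,"fingers":1},
    {"dx":0,"dy":-0.7,"dz":-1,"ax":0,"ay":0,"az":0,"fingers":1},
    {"dx":0,"dy":-0.7,"dz":-1,"ax":0,"ay":0,"az":0,"fingers":1},
    {"dx":0,"dy":-0.7,"dz":-1,"ax":0,"ay":0,"az":0,"fingers":1},
    {"dx":0,"dy":-0.7,"dz":-0.8,"ax":0,"ay":0,"az":0,"fingers":1},
  ],
)

```text
clock: 1.22
tool_pos: [0.1286, 0.4494, 0.4081]
tcp_rot: [[0.961, 0.0, 0.275], [-0.275, 0.0, 0.961], [0.0, -1.0, 0.0]]
ft_force: [-0.0, 0.0, -0.1]
width: 0.998
```

Request:
carry_out(
  series=[
    {"dx":1,"dy":0,"dz":0,"ax":0,"ay":0.36,"az":0,"fingers":1},
    {"dx":1,"dy":0,"dz":0,"ax":0,"ay":0.36,"az":0,"fingers":1},
    {"dx":1,"dy":0,"dz":0,"ax":0,"ay":0.36,"az":0,"fingers":1},
    {"dx":1,"dy":0,"dz":0,"ax":0,"ay":0.36,"az":0,"fingers":1},
    {"dx":1,"dy":0,"dz":0,"ax":0,"ay":0.36,"az":0,"fingers":1},
    {"dx":1,"dy":0,"dz":0,"ax":0,"ay":0.36,"az":0,"fingers":1},
    {"dx":1,"dy":0,"dz":0,"ax":0,"ay":0.36,"az":0,"fingers":1},
    {"dx":1,"dy":0,"dz":0,"ax":0,"ay":0.36,"az":0,"fingers":1},
    {"dx":1,"dy":0,"dz":0,"ax":0,"ay":0.36,"az":0,"fingers":1},
    {"dx":1,"dy":0,"dz":0,"ax":0,"ay":0.36,"az":0,"fingers":1},
    {"dx":1,"dy":0,"dz":0,"ax":0,"ay":0.36,"az":0,"fingers":1},
    {"dx":1,"dy":0,"dz":0,"ax":0,"ay":0.36,"az":0,"fingers":1},
  ],
)

```text
clock: 2.22
tool_pos: [0.3368, 0.3323, 0.4073]
tcp_rot: [[0.696, -0.0, 0.718], [-0.718, 0.0, 0.696], [-0.0, -1.0, 0.0]]
ft_force: [0.7, 0.2, -0.2]
width: 1.001
```

Request:
carry_out(
  series=[
    {"dx":1,"dy":0,"dz":0,"ax":0,"ay":0.36,"az":0,"fingers":1},
    {"dx":1,"dy":0,"dz":0,"ax":0,"ay":0.36,"az":0,"fingers":1},
    {"dx":1,"dy":0,"dz":0,"ax":0,"ay":0.36,"az":0,"fingers":1},
    {"dx":1,"dy":0,"dz":0,"ax":0,"ay":0.36,"az":0,"fingers":1},
    {"dx":1,"dy":0,"dz":0,"ax":0,"ay":0.36,"az":0,"fingers":1},
    {"dx":1,"dy":0,"dz":0,"ax":0,"ay":0.36,"az":0,"fingers":1},
    {"dx":1,"dy":0,"dz":0,"ax":0,"ay":0.36,"az":0,"fingers":1},
    {"dx":1,"dy":0,"dz":0,"ax":0,"ay":0.36,"az":0,"fingers":1},
    {"dx":1,"dy":0,"dz":0,"ax":0,"ay":0.36,"az":0,"fingers":1},
    {"dx":1,"dy":0,"dz":0,"ax":0,"ay":0.36,"az":0,"fingers":1},
    {"dx":1,"dy":0,"dz":0,"ax":0,"ay":0.36,"az":0,"fingers":1},
    {"dx":1,"dy":0,"dz":0,"ax":0,"ay":0.36,"az":0,"fingers":1},
  ],
)

```text
clock: 3.22
tool_pos: [0.4572, 0.1278, 0.4073]
tcp_rot: [[0.248, 0.0, 0.969], [-0.969, 0.0, 0.248], [-0.0, -1.0, 0.0]]
ft_force: [-0.2, 0.8, 0.0]
width: 1.004
```

Request:
carry_out(
  series=[
    {"dx":1,"dy":0,"dz":0,"ax":0,"ay":0.36,"az":0,"fingers":1},
    {"dx":1,"dy":0,"dz":0,"ax":0,"ay":0.36,"az":0,"fingers":1},
    {"dx":1,"dy":0,"dz":0,"ax":0,"ay":0.36,"az":0,"fingers":1},
    {"dx":1,"dy":0,"dz":0,"ax":0,"ay":0.36,"az":0,"fingers":1},
    {"dx":1,"dy":0,"dz":0,"ax":0,"ay":0.36,"az":0,"fingers":1},
    {"dx":1,"dy":0,"dz":0,"ax":0,"ay":0.36,"az":0,"fingers":1},
    {"dx":1,"dy":0,"dz":0,"ax":0,"ay":0.36,"az":0,"fingers":1},
    {"dx":1,"dy":0,"dz":0,"ax":0,"ay":0.36,"az":0,"fingers":1},
    {"dx":1,"dy":0,"dz":0,"ax":0,"ay":0.2,"az":0,"fingers":1},
  ],
)

```text
clock: 3.97
tool_pos: [0.4711, -0.0506, 0.4073]
tcp_rot: [[-0.118, -0.0, 0.993], [-0.993, 0.0, -0.118], [-0.0, -1.0, -0.0]]
ft_force: [0.6, -0.5, 1.5]
width: 1.002
```

Request:
carry_out(
  series=[
    {"dx":0.4,"dy":0,"dz":0.95,"ax":0,"ay":0,"az":0,"fingers":1},
    {"dx":0.4,"dy":0,"dz":1,"ax":0,"ay":0,"az":0,"fingers":1},
    {"dx":0.4,"dy":0,"dz":1,"ax":0,"ay":0,"az":0,"fingers":1},
    {"dx":0.4,"dy":0,"dz":1,"ax":0,"ay":0,"az":0,"fingers":1},
    {"dx":0.2,"dy":0,"dz":1,"ax":0,"ay":0,"az":0,"fingers":1},
    {"dx":0,"dy":0,"dz":1,"ax":0,"ay":0,"az":0,"fingers":1},
    {"dx":0,"dy":0,"dz":1,"ax":0,"ay":0,"az":0,"fingers":1},
    {"dx":0,"dy":0,"dz":1,"ax":0,"ay":0,"az":0,"fingers":1},
    {"dx":0,"dy":0,"dz":1,"ax":0,"ay":0,"az":0,"fingers":1},
    {"dx":0,"dy":0,"dz":0.5,"ax":0,"ay":0,"az":0,"fingers":1},
  ],
)

```text
clock: 4.8
tool_pos: [0.6567, -0.1068, 0.4063]
tcp_rot: [[-0.114, -0.001, 0.993], [-0.993, -0.001, -0.114], [0.001, -1.0, -0.001]]
ft_force: [-0.4, 1.1, 0.0]
width: 1.001
```

```bash
python3 - <<'E'
from h import *
c=cams.read_camera("wrist"); cv2.imwrite("pics/w1.png",c["image"][:,:,::-1]); print(c["mtx"],c["extrinsics"])
s=monitor.read_state(); print(s["tool_pos"],s["joints"],s["clock"])
im=c["image"]; K=c["mtx"];E=c["extrinsics"]
hsv=cv2.cvtColor(im,cv2.COLOR_RGB2HSV); m=cv2.inRange(hsv,(105,130,40),(130,255,255))
n,l,st,ce=cv2.connectedComponentsWithStats(m)
for i in range(1,n):
    if st[i,4]>60: print(st[i],ce[i])
E
```

```text
[[309.70691629   0.         317.63271755]
 [  0.         309.70691629 201.94674754]
 [  0.           0.           1.        ]] [[ 9.93372653e-01 -1.09073264e-01 -3.62463032e-02  6.65883205e-01]
 [-1.14936805e-01 -9.44182044e-01 -3.08722850e-01 -2.92906027e-02]
 [-5.49699901e-04  3.10842871e-01 -9.50461155e-01  5.26289126e-01]
 [ 0.00000000e+00  0.00000000e+00  0.00000000e+00  1.00000000e+00]]
[ 0.65741526 -0.10673912  0.40586772] [-20.56902102  24.27049452  39.72219533  78.15384633 -15.23900614
  82.96881454  11.92370341] 4.85
[293 170  11  20 137] [296.99270073 176.86131387]
[310 179  17  36 563] [318.05328597 196.94493783]
[ 431  235   31   58 1261] [446.87866772 259.29817605]
```

View pics/w1.png

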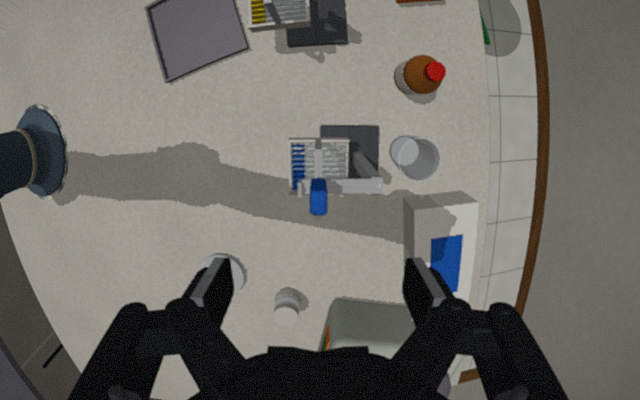

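```bash
cat >> h.py <<'E'
def wpts(c,u,v,h=None,d=None):
    K=c["mtx"];E=c["extrinsics"]; x=(np.asarray(u)-K[0,2])/K[0,0]; y=(np.asarray(v)-K[1,2])/K[1,1]; th=np.hypot(x,y); s=np.where(th>1e-9,np.sin(th)/np.maximum(th,1e-9),1)
    D=np.stack([x*s,y*s,np.cos(th)],-1)
    if d is not None: D=D/D[...,2:]*np.asarray(d)[...,None]; return D@E[:3,:3].T+E[:3,3]
    D=D@E[:3,:3].T; return E[:3,3]+D*((h-E[2,3])/D[...,2])[...,None]
E
python3 - <<'E'
from h import *
c=cams.read_camera("wrist"); im=c["image"]
hsv=cv2.cvtColor(im,cv2.COLOR_RGB2HSV); m=cv2.inRange(hsv,(105,130,40),(130,255,255))
m[:, :308]=0;m[:,330:]=0;m[217:]=0
v,u=np.nonzero(m); d=c["depth"][v,u]; k=d>0; P=wpts(c,u[k],v[k],d=d[k])
t=P[P[:,2]>.258]; print(len(P),len(t),t.mean(0),t.min(0),t.max(0),cv2.minAreaRect(t[:,:2].astype(np.float32)*1000))
# crossbar
v,u=np.mgrid[170:225,285:400]; v=v.ravel();u=u.ravel();d=c["depth"][v,u]; P=wpts(c,u,v,d=d)
Q=P[(d>0)&(P[:,2]>.195)&(P[:,2]<.212)&(abs(P[:,0]-.655)<.02)]; print(len(Q),Q.min(0),Q.max(0),Q.mean(0),cv2.fitLine(Q[:,:2].astype(np.float32),cv2.DIST_HUBER,0,.001,.001).ravel())
cv2.imwrite("pics/w1z.png",cv2.resize(im[120:230,270:400],None,fx=5,fy=5,interpolation=2)[:,:,::-1])
E
```

```text
557 422 [ 0.65618349 -0.11435121  0.26285163] [ 0.64787946 -0.12655998  0.25800726] [ 0.66423175 -0.10337345  0.26507793] ((655.994140625, -114.96715545654297), (22.601991653442383, 14.552690505981445), 83.71954345703125)
426 [ 0.63501003 -0.15587434  0.19514087] [ 0.67496208 -0.09829865  0.20980033] [ 0.65393073 -0.11830638  0.19931325] [ 0.9963265  -0.08563595  0.6543756  -0.11546386]
```

View pics/w1z.png

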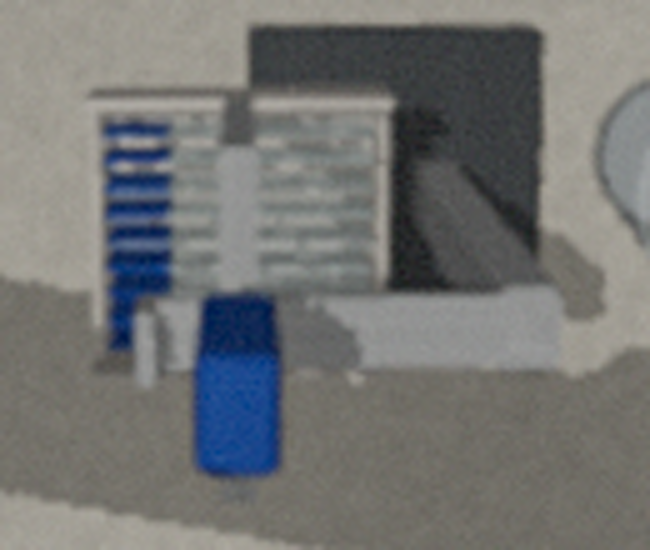

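Request:
carry_out(
  series=[
    {"dx":0.38,"dy":0.3,"dz":0,"ax":0,"ay":0,"az":0,"fingers":1},
    {"dx":0,"dy":1,"dz":0,"ax":0,"ay":0,"az":0,"fingers":1},
    {"dx":0,"dy":1,"dz":0,"ax":0,"ay":0,"az":0,"fingers":1},
    {"dx":0,"dy":1,"dz":0,"ax":0,"ay":0,"az":0,"fingers":1},
    {"dx":0,"dy":1,"dz":0,"ax":0,"ay":0,"az":0,"fingers":1},
    {"dx":0,"dy":1,"dz":0,"ax":0,"ay":0,"az":0,"fingers":1},
    {"dx":0,"dy":1,"dz":0,"ax":0,"ay":0,"az":0,"fingers":1},
    {"dx":0,"dy":1,"dz":0,"ax":0,"ay":0,"az":0,"fingers":1},
    {"dx":0,"dy":0.5,"dz":0,"ax":0,"ay":0,"az":0,"fingers":1},
    {"dx":0,"dy":0.5,"dz":0,"ax":0,"ay":0,"az":0,"fingers":1},
    {"dx":0,"dy":0,"dz":0,"ax":0,"ay":0,"az":0,"fingers":1},
  ],
)

```text
clock: 5.82
tool_pos: [0.6528, -0.1136, 0.2397]
tcp_rot: [[-0.115, -0.003, 0.993], [-0.993, 0.001, -0.115], [-0.0, -1.0, -0.003]]
ft_force: [0.2, 0.1, -0.7]
width: 1.002
```

```bash
python3 - <<'E'
from h import *
c=cams.read_camera("wrist"); im=c["image"]; cv2.imwrite("pics/w2.png",im[:,:,::-1])
c=cams.read_camera("scene"); im=c["image"]; cv2.imwrite("pics/s2.png",cv2.resize(im[120:330,200:440],None,fx=3,fy=2.8)[:,:,::-1])
s=monitor.read_state(); print(s["tool_pos"],s["tcp_rot"].round(3),s["ft_force"])
E
```

```text
[ 0.65423367 -0.11384935  0.24199027] [[-0.114  0.001  0.993]
 [-0.993 -0.    -0.114]
 [-0.    -1.     0.001]] [-0.30585901  0.0132957   0.21903134]
```

View pics/w2.png

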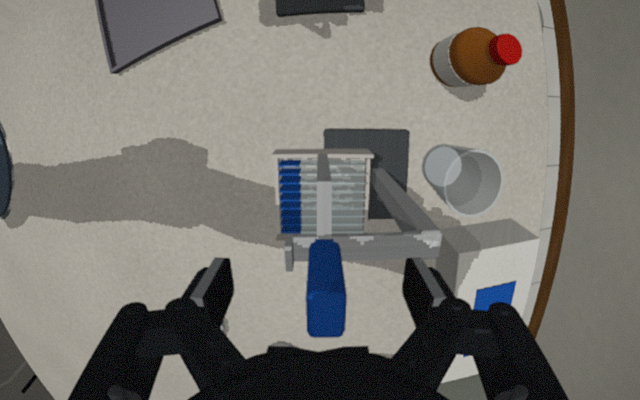

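View pics/s2.png

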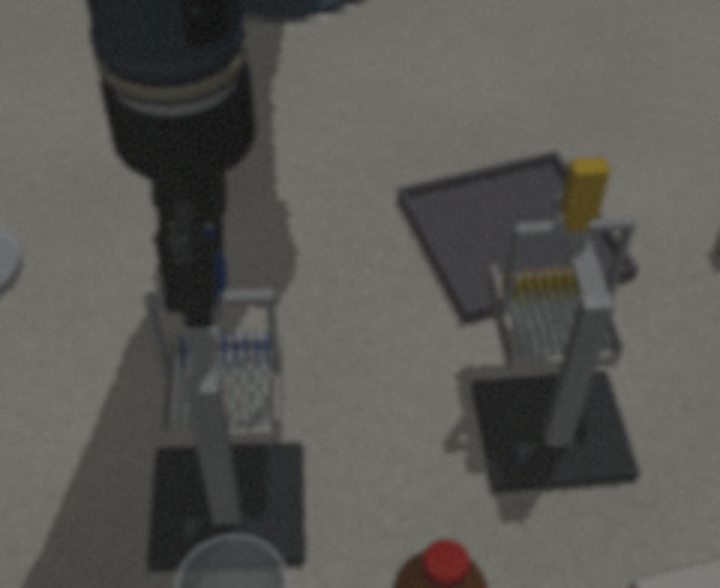

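The grip (310–345, 240–335) lies between the fingertips at x≈228 and x≈408 with a small +x offset, so I correct that and close.

Request:
carry_out(
  series=[
    {"dx":0,"dy":0,"dz":0.1,"ax":0,"ay":0,"az":0,"fingers":1},
    {"dx":0,"dy":0,"dz":0,"ax":0,"ay":0,"az":0,"fingers":0},
    {"dx":0,"dy":0,"dz":0,"ax":0,"ay":0,"az":0,"fingers":0},
    {"dx":0,"dy":0,"dz":0,"ax":0,"ay":0,"az":0,"fingers":0},
    {"dx":0,"dy":0,"dz":0,"ax":0,"ay":0,"az":0,"fingers":0},
    {"dx":0,"dy":0,"dz":0,"ax":0,"ay":0,"az":0,"fingers":0},
    {"dx":0,"dy":0,"dz":0,"ax":0,"ay":0,"az":0,"fingers":0},
    {"dx":0,"dy":0,"dz":0,"ax":0,"ay":0,"az":0,"fingers":0},
    {"dx":0,"dy":0,"dz":0,"ax":0,"ay":0,"az":0,"fingers":0},
    {"dx":0,"dy":0,"dz":0,"ax":0,"ay":0,"az":0,"fingers":0},
  ],
  grip_force=60,
)

```text
clock: 6.75
tool_pos: [0.6562, -0.1137, 0.2414]
tcp_rot: [[-0.114, 0.0, 0.993], [-0.993, 0.0, -0.114], [-0.0, -1.0, 0.0]]
ft_force: [-0.0, 0.5, 1.3]
width: 0.176
```

```bash
python3 - <<'E'
from h import *
s=monitor.read_state(); print(s["tool_pos"],s["ft_force"],s["torque"],s["width"],s["width"]*85)
E
```

```text
[ 0.65622607 -0.11367445  0.24144124] [-0.03994319  0.52521624  1.29092871] [0.13266623 0.00990123 0.00863186] 0.1755436948249628 14.921214060121837
```

Request:
carry_out(
  series=[
    {"dx":0,"dy":-0.2,"dz":0,"ax":0,"ay":0,"az":0,"fingers":0},
    {"dx":0,"dy":-0.4,"dz":0,"ax":0,"ay":0,"az":0,"fingers":0},
    {"dx":0,"dy":-0.5,"dz":0,"ax":0,"ay":0,"az":0,"fingers":0},
    {"dx":0,"dy":-0.5,"dz":0,"ax":0,"ay":0,"az":0,"fingers":0},
    {"dx":0,"dy":-0.3,"dz":0,"ax":0,"ay":0,"az":0,"fingers":0},
    {"dx":0,"dy":-0.1,"dz":0,"ax":0,"ay":0,"az":0,"fingers":0},
    {"dx":0,"dy":0,"dz":0,"ax":0,"ay":0,"az":0,"fingers":0},
  ],
)

```text
clock: 7.33
tool_pos: [0.6565, -0.1139, 0.2824]
tcp_rot: [[-0.114, 0.002, 0.993], [-0.993, 0.0, -0.114], [-0.0, -1.0, 0.002]]
ft_force: [0.4, 0.9, -2.0]
width: 0.177
```

```bash
python3 - <<'E'
from h import *
c=cams.read_camera("wrist"); im=c["image"]; cv2.imwrite("pics/w3.png",im[:,:,::-1])
c=cams.read_camera("scene"); im=c["image"]; cv2.imwrite("pics/s3.png",cv2.resize(im[120:330,200:440],None,fx=3,fy=2.8)[:,:,::-1])
s=monitor.read_state(); print(s["tool_pos"],s["ft_force"],s["torque"],s["width"])
E
```

```text
[ 0.6559437  -0.11357322  0.28102833] [ 0.53480795 -0.7416177  -1.37334225] [0.01628028 0.01508861 0.01115523] 0.1780534992729279
```

View pics/w3.png

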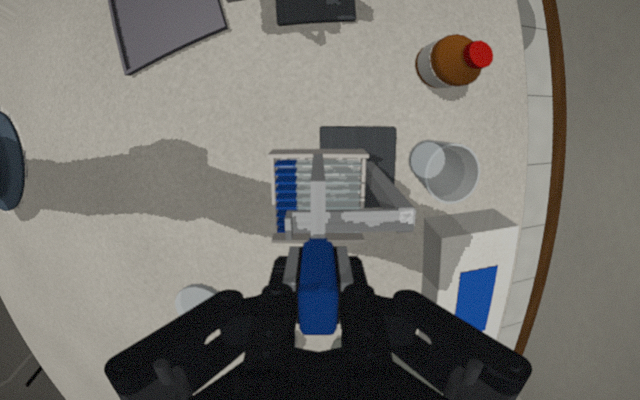

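View pics/s3.png

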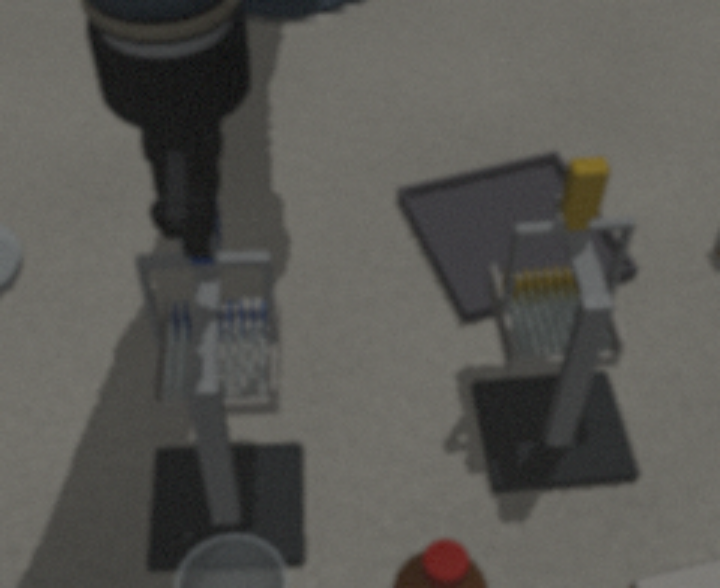

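Request:
carry_out(
  series=[
    {"dx":0,"dy":0,"dz":-0.3,"ax":0,"ay":0,"az":0,"fingers":0},
    {"dx":0,"dy":0,"dz":-0.6,"ax":0,"ay":0,"az":0,"fingers":0},
    {"dx":0,"dy":0,"dz":-0.8,"ax":0,"ay":0,"az":0,"fingers":0},
    {"dx":0,"dy":0,"dz":-0.8,"ax":0,"ay":0,"az":0,"fingers":0},
    {"dx":0,"dy":0,"dz":-0.8,"ax":0,"ay":0,"az":0,"fingers":0},
    {"dx":0,"dy":0,"dz":-0.8,"ax":0,"ay":0,"az":0,"fingers":0},
    {"dx":0,"dy":0,"dz":-0.8,"ax":0,"ay":0,"az":0,"fingers":0},
    {"dx":0,"dy":0,"dz":-0.8,"ax":0,"ay":0,"az":0,"fingers":0},
    {"dx":0,"dy":0,"dz":-0.8,"ax":0,"ay":0,"az":0,"fingers":0},
    {"dx":-0.3,"dy":0,"dz":-0.8,"ax":0,"ay":0,"az":0,"fingers":0},
    {"dx":-0.5,"dy":0,"dz":-0.5,"ax":0,"ay":0,"az":0,"fingers":0},
    {"dx":-0.7,"dy":0,"dz":-0.5,"ax":0,"ay":0,"az":0,"fingers":0},
  ],
)

```text
clock: 8.43
tool_pos: [0.4929, -0.0658, 0.2809]
tcp_rot: [[-0.117, -0.001, 0.993], [-0.993, 0.0, -0.117], [-0.0, -1.0, -0.001]]
ft_force: [0.9, 0.9, -1.3]
width: 0.18
```

Request:
carry_out(
  series=[
    {"dx":-0.8,"dy":0,"dz":-0.5,"ax":0,"ay":0,"az":0,"fingers":0},
    {"dx":-0.8,"dy":0,"dz":-0.5,"ax":0,"ay":0,"az":0,"fingers":0},
    {"dx":-0.8,"dy":0,"dz":-0.5,"ax":0,"ay":0,"az":0,"fingers":0},
    {"dx":-0.8,"dy":0,"dz":-0.5,"ax":0,"ay":0,"az":0,"fingers":0},
    {"dx":-0.9,"dy":0,"dz":-0.4,"ax":0,"ay":0,"az":0,"fingers":0},
    {"dx":-0.9,"dy":0,"dz":0,"ax":0,"ay":0,"az":0,"fingers":0},
    {"dx":-0.9,"dy":0,"dz":0,"ax":0,"ay":0,"az":0,"fingers":0},
    {"dx":-0.9,"dy":0,"dz":0,"ax":0,"ay":0,"az":0,"fingers":0},
    {"dx":-0.9,"dy":0,"dz":0,"ax":0,"ay":0,"az":0,"fingers":0},
    {"dx":-0.9,"dy":0,"dz":0,"ax":0,"ay":0,"az":0,"fingers":0},
    {"dx":-0.7,"dy":0,"dz":0,"ax":0,"ay":0,"az":0,"fingers":0},
    {"dx":-0.5,"dy":0,"dz":0,"ax":0,"ay":0,"az":0,"fingers":0},
  ],
)

```text
clock: 9.43
tool_pos: [0.4689, 0.1366, 0.2809]
tcp_rot: [[-0.113, -0.001, 0.994], [-0.994, 0.0, -0.113], [0.0, -1.0, -0.001]]
ft_force: [0.1, -0.2, -2.0]
width: 0.179
```

```bash
python3 - <<'E'
from h import *
c=cams.read_camera("wrist"); im=c["image"]; cv2.imwrite("pics/w4.png",im[:,:,::-1])
c=cams.read_camera("scene"); im=c["image"]; cv2.imwrite("pics/s4.png",im[:,:,::-1])
s=monitor.read_state(); p=s["tool_pos"];R=s["tcp_rot"]; print(p,R.round(3),s["ft_force"],s["width"],s["joints"])
print((R.T@(np.array([.469,.148,p[2]])-p))/.02)
E
```

```text
[0.4690724  0.136726   0.28096669] [[-0.111 -0.     0.994]
 [-0.994 -0.    -0.111]
 [ 0.    -1.    -0.   ]] [ 0.34724262 -0.43538911 -1.6449517 ] 0.1797487291790984 [-48.44501538   7.8442135   30.57742898 111.82036691  -4.53040096
  61.52069118 -22.33010721]
[-5.59791333e-01 -8.91570606e-05 -6.63639484e-02]
```

View pics/w4.png

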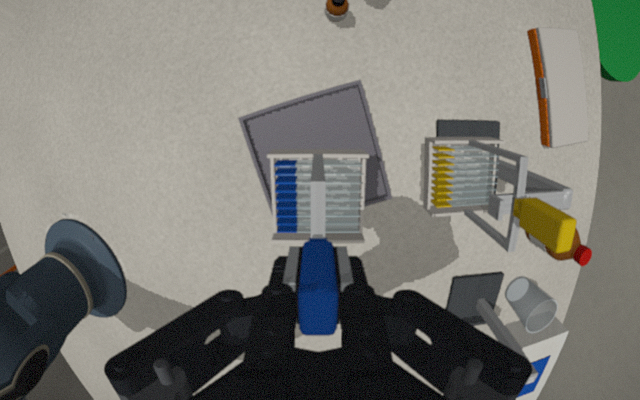

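View pics/s4.png

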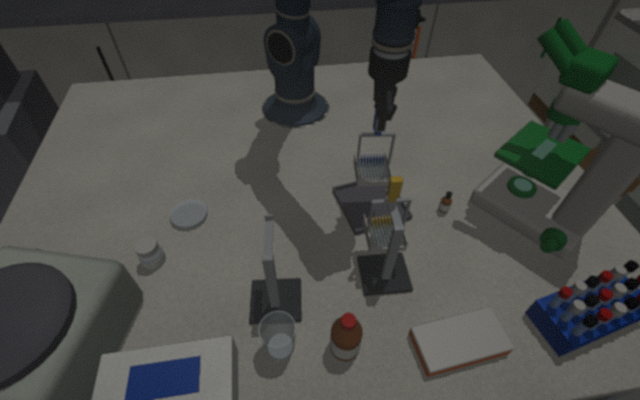

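```bash
python3 - <<'E'
from h import *
c=cams.read_camera("wrist"); im=c["image"]
C=wpts(c,np.array([240,360,388]),np.array([120,82,197]),h=.016); print(C, (C[0]+C[2])/2)
# basket rim: top-edge corners pixels, depth
for (u,v) in((271,156),(366,156),(275,237),(363,237)):
    d=c["depth"][v-2:v+3,u-2:u+3]; d=d[d>0]; print((u,v),wpts(c,u,v,d=np.array(d.min())).round(4))
c=cams.read_camera("top"); cv2.imwrite("pics/t4.png",c["image"][:,:,::-1])
E
```

```text
[[0.37905031 0.20782123 0.016     ]
 [0.53254276 0.23688649 0.016     ]
 [0.55712528 0.08582095 0.016     ]] [0.46808779 0.14682109 0.016     ]
(271, 156) [0.4352 0.1769 0.1515]
(366, 156) [0.5126 0.1684 0.1521]
(275, 237) [0.4268 0.1036 0.1485]
(363, 237) [0.5056 0.0947 0.1484]
```

View pics/t4.png

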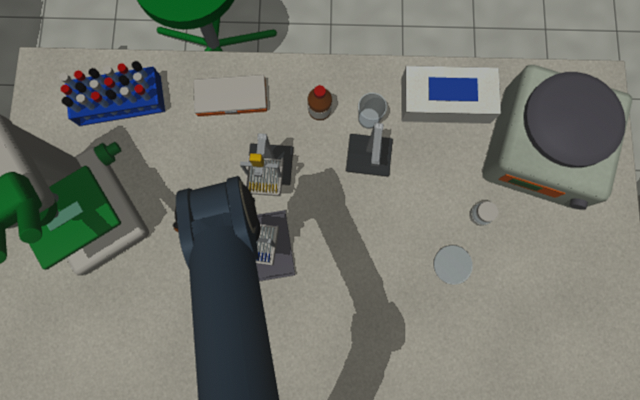

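The tray is centred at about (0.468, 0.147), and the basket is level within noise at (0.470, 0.136). I shift 10 mm and lower.

Request:
carry_out(
  series=[
    {"dx":-0.2,"dy":0.2,"dz":0,"ax":0,"ay":0,"az":0,"fingers":0},
    {"dx":-0.3,"dy":0.5,"dz":0,"ax":0,"ay":0,"az":0,"fingers":0},
    {"dx":0,"dy":0.7,"dz":0,"ax":0,"ay":0,"az":0,"fingers":0},
    {"dx":0,"dy":0.7,"dz":0,"ax":0,"ay":0,"az":0,"fingers":0},
    {"dx":0,"dy":0.7,"dz":0,"ax":0,"ay":0,"az":0,"fingers":0},
    {"dx":0,"dy":0.7,"dz":0,"ax":0,"ay":0,"az":0,"fingers":0},
    {"dx":0,"dy":0.6,"dz":0,"ax":0,"ay":0,"az":0,"fingers":0},
    {"dx":0,"dy":0.4,"dz":0,"ax":0,"ay":0,"az":0,"fingers":0},
    {"dx":0,"dy":0.3,"dz":0,"ax":0,"ay":0,"az":0,"fingers":0},
    {"dx":0,"dy":0.3,"dz":0,"ax":0,"ay":0,"az":0,"fingers":0},
    {"dx":0,"dy":0,"dz":0,"ax":0,"ay":0,"az":0,"fingers":0},
    {"dx":0,"dy":0,"dz":0,"ax":0,"ay":0,"az":0,"fingers":0},
  ],
)

```text
clock: 10.63
tool_pos: [0.4706, 0.1451, 0.1793]
tcp_rot: [[-0.114, 0.0, 0.993], [-0.993, 0.0, -0.114], [-0.0, -1.0, 0.0]]
ft_force: [-0.3, 0.1, -1.7]
width: 0.187
```

```bash
python3 - <<'E'
from h import *
c=cams.read_camera("wrist"); im=c["image"]; cv2.imwrite("pics/w5.png",im[:,:,::-1])
c=cams.read_camera("scene"); im=c["image"]; cv2.imwrite("pics/s5.png",cv2.resize(im[80:300,280:500],None,fx=3,fy=2.7)[:,:,::-1])
s=monitor.read_state(); p=s["tool_pos"]; print(p,s["ft_force"],s["torque"],s["width"],s["clock"])
E
```

```text
[0.47093879 0.14528579 0.17981172] [ 0.07952552  0.23520724 -2.18198882] [ 0.02524945 -0.0229058   0.05851534] 0.1822115826001154 10.7333
```

View pics/w5.png

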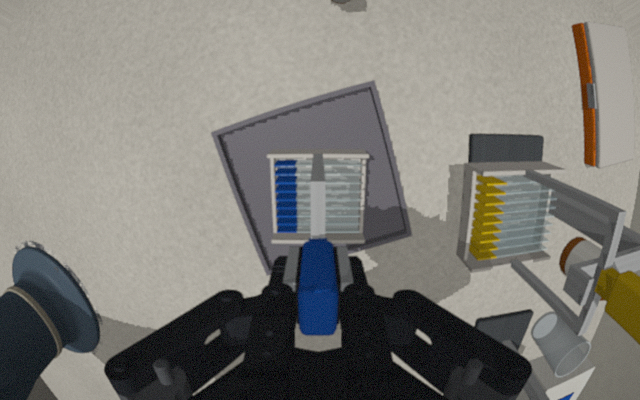

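View pics/s5.png

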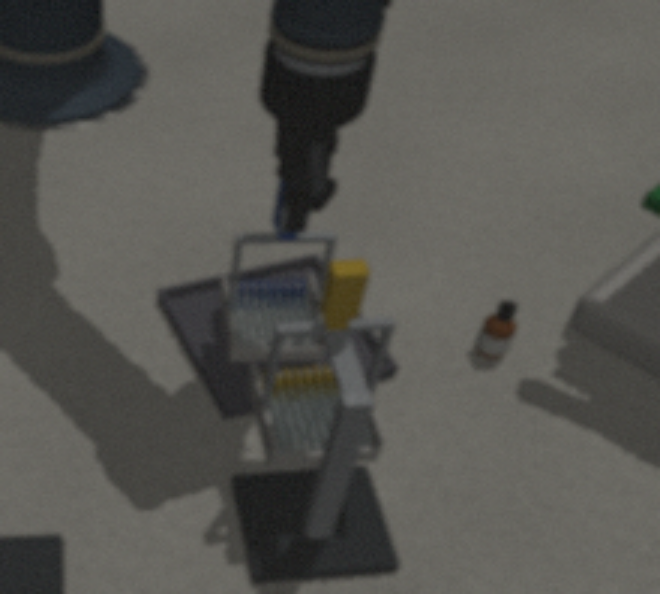

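Request:
carry_out(
  series=[
    {"dx":0,"dy":0.15,"dz":-0.1,"ax":0,"ay":0,"az":0,"fingers":0},
    {"dx":0,"dy":0.15,"dz":0,"ax":0,"ay":0,"az":0,"fingers":0},
    {"dx":0,"dy":0.15,"dz":0,"ax":0,"ay":0,"az":0,"fingers":0},
    {"dx":0,"dy":0.05,"dz":0,"ax":0,"ay":0,"az":0,"fingers":0},
    {"dx":0,"dy":0,"dz":0,"ax":0,"ay":0,"az":0,"fingers":0},
  ],
)

```text
clock: 11.15
tool_pos: [0.4682, 0.1453, 0.1689]
tcp_rot: [[-0.114, -0.001, 0.993], [-0.993, -0.0, -0.114], [0.0, -1.0, -0.001]]
ft_force: [-0.2, -0.2, -1.4]
width: 0.177
```

Request:
carry_out(
  series=[
    {"dx":0,"dy":0.05,"dz":0,"ax":0,"ay":0,"az":0,"fingers":0},
    {"dx":0,"dy":0.05,"dz":0,"ax":0,"ay":0,"az":0,"fingers":0},
    {"dx":0,"dy":0,"dz":0,"ax":0,"ay":0,"az":0,"fingers":0},
  ],
)

```text
clock: 11.4
tool_pos: [0.4687, 0.1454, 0.1674]
tcp_rot: [[-0.114, 0.0, 0.993], [-0.993, 0.0, -0.114], [-0.0, -1.0, 0.0]]
ft_force: [-0.2, 0.4, -0.4]
width: 0.182
```

Request:
carry_out(
  series=[
    {"dx":0,"dy":0.05,"dz":0,"ax":0,"ay":0,"az":0,"fingers":0},
    {"dx":0,"dy":0,"dz":0,"ax":0,"ay":0,"az":0,"fingers":0},
    {"dx":0,"dy":0,"dz":0,"ax":0,"ay":0,"az":0,"fingers":0},
  ],
)

```text
clock: 11.65
tool_pos: [0.4688, 0.1453, 0.1674]
tcp_rot: [[-0.114, 0.0, 0.993], [-0.993, 0.001, -0.114], [-0.001, -1.0, 0.0]]
ft_force: [-3.2, -0.8, 8.4]
width: 0.179
```

Request:
carry_out(
  series=[
    {"dx":0,"dy":-0.02,"dz":0,"ax":0,"ay":0,"az":0,"fingers":0},
    {"dx":0,"dy":0,"dz":0,"ax":0,"ay":0,"az":0,"fingers":0.24},
    {"dx":0,"dy":0,"dz":0,"ax":0,"ay":0,"az":0,"fingers":0.35},
    {"dx":0,"dy":0,"dz":0,"ax":0,"ay":0,"az":0,"fingers":0.6},
    {"dx":0,"dy":0,"dz":0,"ax":0,"ay":0,"az":0,"fingers":1},
    {"dx":0,"dy":0,"dz":0,"ax":0,"ay":0,"az":0,"fingers":1},
    {"dx":0,"dy":0,"dz":0,"ax":0,"ay":0,"az":0,"fingers":1},
    {"dx":0,"dy":0,"dz":0,"ax":0,"ay":0,"az":0,"fingers":1},
    {"dx":0,"dy":0,"dz":0,"ax":0,"ay":0,"az":0,"fingers":1},
  ],
)

```text
clock: 12.4
tool_pos: [0.4685, 0.1454, 0.1666]
tcp_rot: [[-0.114, -0.0, 0.993], [-0.993, 0.0, -0.114], [-0.0, -1.0, -0.0]]
ft_force: [-0.3, 0.0, 0.8]
width: 0.998
```

```bash
python3 - <<'E'
from h import *
c=cams.read_camera("wrist"); im=c["image"]; cv2.imwrite("pics/w6.png",im[:,:,::-1])
s=monitor.read_state(); p=s["tool_pos"]; print(p,s["ft_force"],s["torque"],s["width"],s["clock"])
E
```

```text
[0.46847714 0.14540962 0.16665795] [-0.70845486 -0.22795772 -0.35137268] [-0.01317969 -0.04325466  0.00691562] 1.001711756154827 12.45
```

View pics/w6.png

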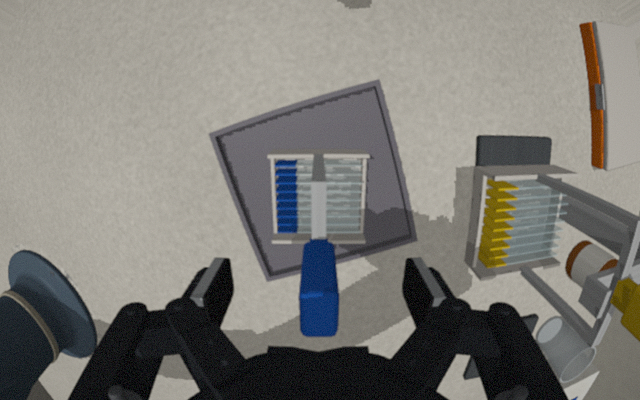

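The fingers are open, with the grip (300–338, 240–335) free between them and the basket inside the tray. I now retreat straight up.

Request:
carry_out(
  series=[
    {"dx":0,"dy":-0.4,"dz":0,"ax":0,"ay":0,"az":0,"fingers":1},
    {"dx":0,"dy":-0.8,"dz":0,"ax":0,"ay":0,"az":0,"fingers":1},
    {"dx":0,"dy":-1,"dz":0,"ax":0,"ay":0,"az":0,"fingers":1},
    {"dx":0,"dy":-1,"dz":0,"ax":0,"ay":0,"az":0,"fingers":1},
    {"dx":0,"dy":-1,"dz":0,"ax":0,"ay":0,"az":0,"fingers":1},
    {"dx":0,"dy":-1,"dz":0,"ax":0,"ay":0,"az":0,"fingers":1},
    {"dx":0,"dy":-1,"dz":0,"ax":0,"ay":0,"az":0,"fingers":1},
    {"dx":0,"dy":-1,"dz":0,"ax":0,"ay":0,"az":0,"fingers":1},
    {"dx":0,"dy":-0.5,"dz":0,"ax":0,"ay":0,"az":0,"fingers":1},
    {"dx":0,"dy":0,"dz":0,"ax":0,"ay":0,"az":0,"fingers":1},
    {"dx":0,"dy":0,"dz":0,"ax":0,"ay":0,"az":0,"fingers":1},
  ],
)

```text
clock: 13.37
tool_pos: [0.4683, 0.1453, 0.3206]
tcp_rot: [[-0.114, 0.0, 0.993], [-0.993, 0.0, -0.114], [-0.001, -1.0, 0.0]]
ft_force: [0.0, -0.0, -0.5]
width: 1.0
```

```bash
python3 - <<'E'
from h import *
c=cams.read_camera("wrist"); im=c["image"]; cv2.imwrite("pics/w7.png",im[:,:,::-1])
hsv=cv2.cvtColor(im,cv2.COLOR_RGB2HSV); m=cv2.inRange(hsv,(105,130,40),(130,255,255))
v,u=np.nonzero(m); d=c["depth"][v,u]; k=d>0; P=wpts(c,u[k],v[k],d=d[k]); P=P[(abs(P[:,0]-.469)<.04)&(abs(P[:,1]-.146)<.04)&(P[:,2]>.13)]
t=P[P[:,2]>.18]; print("grip top",t.mean(0),t.min(0),t.max(0), "low", P[P[:,2]<.16].mean(0))
c=cams.read_camera("scene"); im=c["image"]; cv2.imwrite("pics/s7.png",cv2.resize(im[80:300,280:500],None,fx=3,fy=2.7)[:,:,::-1])
P,u,v=pts(c); hsv=cv2.cvtColor(im,cv2.COLOR_RGB2HSV)[v,u]
m=(hsv[:,0]>=18)&(hsv[:,0]<=32)&(hsv[:,1]>130)&(P[:,2]>0.2)&(P[:,2]<.3)&(abs(P[:,1])<.35)&(P[:,0]>.4)&(P[:,0]<.75); print("yel",np.median(P[m],0))
s=monitor.read_state(); print(s["tool_pos"],s["ft_force"],s["clock"])
E
```

```text
grip top [0.46897594 0.1449647  0.18873298] [0.46059733 0.13208622 0.18017347] [0.47724585 0.15579214 0.19125871] low [0.46982669 0.15474666 0.15439688]
yel [0.63571533 0.12671225 0.24795622]
[0.46774703 0.14518041 0.31947061] [ 0.64188814  0.81487689 -0.82927426] 13.4667
```

View pics/w7.png

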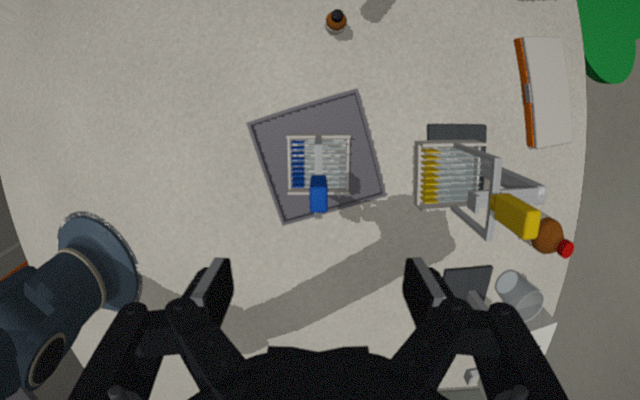

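View pics/s7.png

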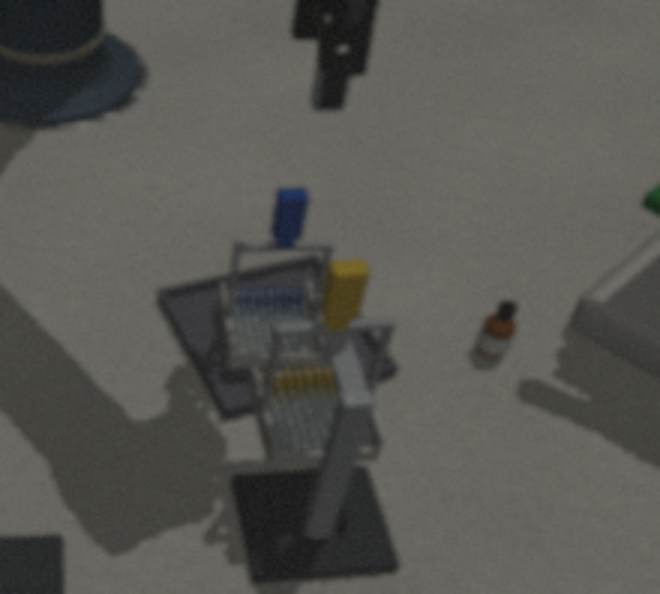

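The blue rack stands upright in the tray. Its grip top is at z≈0.190, as expected, at (0.469, 0.145). The yellow rack has not moved, and the gripper is clear.

```bash
python3 -c "
from workcell import r
print(r.sign_off())"
```

```text
the job is handed in; nothing more can be done
None
```

I lifted the blue rack about 40 mm, drew it off its hook along −x and carried it to the grey tray. There I lowered it to a light contact of about 8 N, let go and moved the gripper straight up. I handed the job in at 13.5 s on the robot's clock.

**Blue rack:** the last pictures show it standing upright inside the tray. Its grip is at (0.469, 0.145), with the tray centre measured at about (0.468, 0.147). The top of the grip is at z≈0.19, as expected for a basket flat on the tray floor.

**Yellow rack:** its grip's median point is within 1 mm of where it was at the start, in the same camera view.

**Arm:** nothing is touching the gripper, which sits about 0.13 m above the blue rack. No check failed. The one refused call was my first, with fields left out, and it moved nothing.

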